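# Fetch the control vial from behind the reagent bottles

### The arm

A 6-joint arm with a two-finger parallel gripper is mounted at the origin on the work surface. World frame = base frame: x ahead of the robot, y to its left, z up, the work surface at z = 0. Lengths are in mm, angles in rad, forces in N, time in s.
With the tool pointing down it reaches from about 400 to 825 mm from the base axis. Payload 7 kg.
Tool frame: the origin (TCP) lies at the very end of the fingers, on their centre line; the grasp point (between the pads) lies 19 mm behind it; z points along the fingers, y is the line along which they close (so a half turn about z gives the same grasp; the last joint's range is limited). The gripper opens to 88 mm and grips with 3 to 60 N. Pads are 19 mm wide; open, the fingers measure 130 mm over their backs; the gripper's body (78 mm by 193 mm) begins 47 mm behind the grasp point.
Start: joints at [-0.961, 0.359, 0.012, 0, -1.224, -0.288], TCP at [213.458, -640.336, 226.561] pointing down, gripper open.
Joint ranges: [-3.07, 3.07], [-1.43, 2.12], [-1.02, 1.25], [-3.03, 1.67], [-3.05, -0], [-3.03, 3.03]. Speed limits (rad/s): [2.39, 2.39, 3.01, 3.14, 3.14, 3.14].

### API

Orientations are given as a unit quaternion [x, y, z, w].
In Python, from plant import bot gives the robot as it stands. Calls block until the motion is done:
- bot.move_ptp(position, orientation): joint-space move of the TCP to a pose.
- bot.line_to(position, velocity=150, ori=None): straight line of the TCP; ori=None keeps the orientation; velocity is the mean speed in mm/s.
- bot.move_joints(angles): joint-space move.
- bot.move_gripper(opening, force=None): finger opening in mm; force is the grip in N (None keeps the last); returns when the fingers have stopped.
- bot.pause(seconds).
- bot.solve_ik(position, orientation): joint angles nearest the present ones, or None.
- bot.read_state(): the state.
- bot.camera(name): name is "scene" or "top" or "wrist"; returns the picture (384x512x3 uint8, red, green, blue); there is no depth.
- bot.get_calibration(name): a dict with "fx", "fy", "cx", "cy" (pixels), "view" (4x4, takes a point from world to camera coordinates); the wrist camera has in their place "T_tool_cam" (4x4, takes a point from camera to tool coordinates, whose origin is the TCP and whose axes are the flange's). Camera axes: x right, y up, looking along -z (the intrinsics and any distortion apply to the point x, -y, -z); pixel columns grow to the right and rows downward; lengths in mm; the calibration is good to about 2 mm. A picture is of the moment at which its call begins: read the wrist's pose just before it. get_calibration takes no time and is no camera call.
A pose or a line that the arm cannot do raises bot.Unreachable and nothing moves.
- bot.close_job(): hands the job in; it is judged then, once.
The state is a dict: "t": time; "joint_pos": joint angles; "qvel": joint speeds; "tau": joint torques, N m; "tcp_pos": TCP position; "eef_rot": TCP orientation; "contact_force": force on the tool from outside, world axes, zero at the start; "moment": the same for the moment, N m; "width": finger opening in mm; "finger_force": force on a finger pad.
Only numpy, scipy, OpenCV 4.12 (cv2) and the standard library are available. Lean on these libraries where they do the work, as an engineer would, in place of code of your own. Each camera call takes 0.05 s, during which the arm holds its last target. There are 200 camera calls.

### The job

Two reagent bottles stand close beside the dry block and are in the way: first stand both upright on the pale blue side mat, then press the yellow ejector lever all the way down so that the orange-capped vial rises, and stand the vial upright inside the small blue holder. After that put each bottle back upright on the coaster of its cap's colour, near the coaster's middle, and let go of everything; do not knock a bottle or the vial over, and do not shift the stack of four small culture dishes in front of the lever.

Things in the scene. Friction and masses are not known exactly. Their poses are not given: they have to be found in the camera images.
- bottle_red: Amber reagent bottle with a white label and a RED cap, about 250 g. Origin: centre of its underside, z up its axis. Body 54 mm diameter up to 100 mm, tapering shoulder to 120 mm, cap 34 mm diameter from 120 to 150 mm (top): grip it by the cap. Starts standing on the red coaster.
- bottle_blue: The same bottle with a BLUE cap (same sizes and origin). Starts standing on the blue coaster.
- vial: Control vial, 28 mm diameter, 50 mm tall, upper 22 mm an orange cap, 60 g. Origin: centre of its underside, z up. Starts upright in the block's pocket, its top 2 mm below the block's top: not grippable until ejected. The lever fully down lifts it 27 mm (top 25 mm above the block); it stays up, loose in the pocket, to be pulled straight up by at least 30 mm more.
- station: Fixed dry block: dark base plate 150 x 52 x 8 mm with an aluminium block 56 (x) x 48 (y) mm, its top 64 mm above the table. Origin: on the table, mid-width; z up; the -x end carries the lever and faces roughly to the robot. Base from x = -85 to +65 mm, block from +4 to +60 mm; round pocket, 31 mm diameter, at x = +32, y = 0.
- lever_pad (a point): Centre of the top face of the yellow ejector pad, 28 x 34 mm, on the lever in front of the block; moves with it. 45 mm above the table when up, 19 mm when fully down (end stop). It pivots about a hinge 60 mm behind it, shifting about 5 mm towards the block. Takes about 6 N; stays where it is left (no spring).
- coaster_red: Red round coaster fixed to the bench, 76 mm diameter, 4 mm thick, about 66 mm to one side of the block's pocket. Origin: centre of its underside.
- coaster_blue: Blue round coaster, the same, on the other side of the block.
- side_mat: Pale blue flat mat fixed to the bench, 260 (x) x 150 (y) x 2 mm, to the left or the right of the block: the side area, with room for both bottles. Origin: centre of its underside; x along its long side.
- holder: Small dark blue open square holder fixed to the bench, 62 x 62 mm outside, 52 x 52 mm inside, walls 22 mm high, floor 5 mm thick, on the other side from the mat. Origin: centre of its underside.
- dishes: Stack of four small pinkish culture dishes (one piece, 100 g), 60 mm diameter, 60 mm high, standing loose between the robot and the lever. Bystander. Origin: centre of its underside.
There are look-alikes about, which are no part of the job. Leave any purple or turquoise look-alike of the bottle_blue alone.

How it is judged (in metres and radians):
On the way, in this order (a step that is already met when the one before it is completed fails the run):
1. both bottles stand upright on the side mat, let go (x of bottle_red in the frame of side_mat between -0.125 and 0.125 m and y of bottle_red in the frame of side_mat between -0.07 and 0.07 m and z of each of bottle_red, bottle_blue in the frame of side_mat below 0.008 m and angle between each of bottle_red, bottle_blue's own z axis and vertical below 0.12 rad and contact force between the fingers and bottle_red below 0.2 N and x of bottle_blue in the frame of side_mat between -0.125 and 0.125 m and y of bottle_blue in the frame of side_mat between -0.07 and 0.07 m and contact force between the fingers and bottle_blue below 0.2 N), for 0.2 s.
2. the lever is pressed and the vial has risen in its pocket (z of vial in the frame of station above 0.034 m and height (world z) of lever_pad below 0.025 m and x of bottle_red in the frame of side_mat between -0.125 and 0.125 m and y of bottle_red in the frame of side_mat between -0.07 and 0.07 m and z of each of bottle_red, bottle_blue in the frame of side_mat below 0.008 m and angle between each of bottle_red, bottle_blue's own z axis and vertical below 0.12 rad and x of bottle_blue in the frame of side_mat between -0.125 and 0.125 m and y of bottle_blue in the frame of side_mat between -0.07 and 0.07 m), for 0.2 s.
3. the vial stands upright in the blue holder, let go, both bottles still on the mat (horizontal distance between vial and holder below 0.02 m and z of vial in the frame of holder between -0.004 and 0.012 m and angle between vial's own z axis and vertical below 0.15 rad and contact force between the fingers and vial below 0.2 N and x of bottle_red in the frame of side_mat between -0.125 and 0.125 m and y of bottle_red in the frame of side_mat between -0.07 and 0.07 m and z of each of bottle_red, bottle_blue in the frame of side_mat below 0.008 m and angle between each of bottle_red, bottle_blue's own z axis and vertical below 0.12 rad and x of bottle_blue in the frame of side_mat between -0.125 and 0.125 m and y of bottle_blue in the frame of side_mat between -0.07 and 0.07 m), for 0.2 s.
At the end, for the whole second after the job is handed in: The vial stands upright on the floor of the blue holder (within 20 mm of its middle), the red-capped bottle stands upright on the red coaster and the blue-capped bottle on the blue coaster (each within 15 mm of the coaster's middle), all released and at rest (horizontal distance between vial and holder below 0.02 m and z of vial in the frame of holder between -0.004 and 0.012 m and angle between vial's own z axis and vertical below 0.15 rad and horizontal distance between bottle_red and coaster_red below 0.015 m and z of bottle_red in the frame of coaster_red between -0.004 and 0.009 m and angle between each of bottle_red, bottle_blue's own z axis and vertical below 0.12 rad and horizontal distance between bottle_blue and coaster_blue below 0.015 m and z of bottle_blue in the frame of coaster_blue between -0.004 and 0.009 m and linear speed of each of bottle_red, bottle_blue, vial below 0.02 m/s and contact force between the fingers and bottle_red below 0.1 N and contact force between the fingers and bottle_blue below 0.1 N and contact force between the fingers and vial below 0.1 N); the robot touches nothing.
It fails at once if a bottle or the vial is knocked over (leans more than 45 degrees) (angle between any of bottle_red, bottle_blue, vial's own z axis and vertical above 0.8 rad).
It fails at once if the stack of four dishes is shifted by more than 20 mm (distance of dishes from where it was at the start of the episode above 0.02 m).
It also fails if it takes over 118 s, if anything falls off the work surface, if the arm or the gripper's body presses on something with over 40 N, if the wrist force passes 120 N, or if a joint passes its speed limit or range.

## Working session

There is one attempt and no reset: what is moved stays moved. The work goes in short steps, each a Python script; the robot and the scene stay as the last script left them, time stands still between calls to the robot, and variables do not carry over. Pictures are saved under pics/ and viewed, at most 14 in all, crops included, and the job is handed in when it is done.

```bash
mkdir -p pics; ls; python3 - <<'E'
from plant import bot
import cv2,numpy as np
for n in("top","scene"):
    im=bot.camera(n); cv2.imwrite(f"pics/{n}0.png",im[:,:,::-1])
    c=bot.get_calibration(n); print(n,{k:(np.round(v,3).tolist() if hasattr(v,'__len__') and not isinstance(v,str) else v) for k,v in c.items()})
print(bot.get_calibration("wrist")); s=bot.read_state(); print(s['t'],s['eef_rot'],s['width'])
E
```

```text
pics
top {'fx': 458.83304787997895, 'fy': 458.83304787997895, 'cx': 257.4241438717582, 'cy': 185.74850908697988, 'view': [[-0.0, -1.0, -0.03, 2.073], [0.997, -0.003, 0.081, -584.133], [-0.081, -0.03, 0.996, -951.653], [0.0, 0.0, 0.0, 1.0]]}
scene {'fx': 428.729200958806, 'fy': 428.729200958806, 'cx': 255.3987717459026, 'cy': 204.32230580419238, 'view': [[0.129, 0.992, -0.004, -67.95], [-0.713, 0.095, 0.694, 358.351], [0.689, -0.087, 0.72, -1336.267], [0.0, 0.0, 0.0, 1.0]]}
{'fx': 334.04651831124573, 'fy': 334.04651831124573, 'cx': 255.85709412368425, 'cy': 187.06349533831713, 'T_tool_cam': array([[-2.32851089e-04,  9.69233178e-01,  2.46144251e-01,
         6.65263578e+01],
       [ 9.99999440e-01, -2.84025145e-05,  1.05783343e-03,
        -4.16946812e-01],
       [ 1.03227837e-03,  2.46144360e-01, -9.69232629e-01,
        -1.57688583e+02],
       [ 0.00000000e+00,  0.00000000e+00,  0.00000000e+00,
         1.00000000e+00]])}
0.1 [-1.60164267e-01  9.87090101e-01  7.10302270e-04 -1.87584974e-04] 87.54384786687446
```

View pics/top0.png

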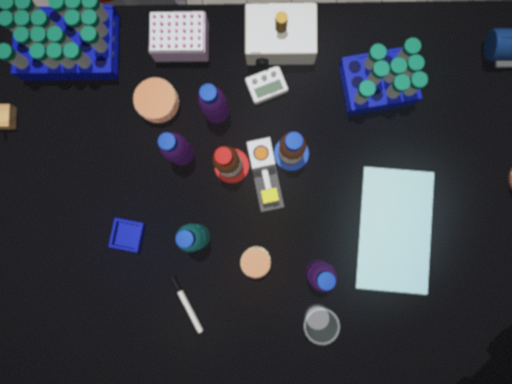

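View pics/scene0.png

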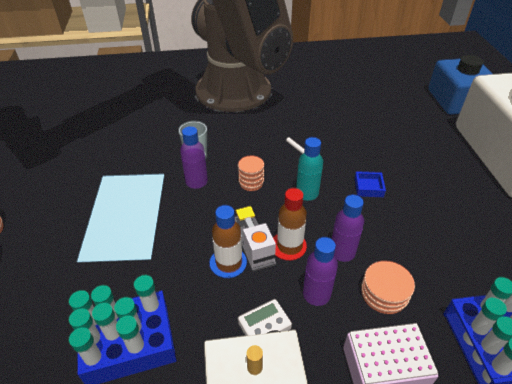

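The top view shows the red-capped amber bottle at (223,157) and the pocket's orange cap at (261,153), with the lever pad at (270,196). The holder is at (127,235), the dish stack at (255,262) and the mat at (396,230).
There are five blue caps: (293,142), (207,93), (168,142), (186,238) and (326,280). Only (293,142) sits on an amber body with a white label on the blue coaster, so that is bottle_blue. Two of the others are purple to the left, one is turquoise, and one is purple at lower right. I'll confirm with a crop.

```bash
cat > h.py <<'E'
import cv2,numpy as np
from plant import bot
from scipy.spatial.transform import Rotation as R
def cal(n,s=None):
    c=bot.get_calibration(n)
    if n=="wrist":
        T=np.eye(4);T[:3,:3]=R.from_quat(s['eef_rot']).as_matrix();T[:3,3]=s['tcp_pos']; T=T@c['T_tool_cam']
    else: T=np.linalg.inv(c['view'])
    return c,T
def ray(n,px,s=None):
    c,T=cal(n,s); d=T[:3,:3]@np.array([(px[0]-c['cx'])/c['fx'],-(px[1]-c['cy'])/c['fy'],-1.]); return T[:3,3],d
def onz(n,px,z,s=None):
    o,d=ray(n,px,s); return o+d*(z-o[2])/d[2]
def tri(p,q,s=None,a="top",b="scene"):
    (o1,d1),(o2,d2)=ray(a,p,s),ray(b,q,s); t=np.linalg.lstsq(np.c_[d1,-d2],o2-o1,rcond=None)[0]
    x,y=o1+d1*t[0],o2+d2*t[1]; return (x+y)/2,np.linalg.norm(x-y)
def proj(n,p,s=None):
    c,T=cal(n,s); q=np.linalg.inv(T)@np.r_[p,1]; return c['cx']+c['fx']*q[0]/-q[2],c['cy']-c['fy']*q[1]/-q[2]
def blobs(im,lo,hi,amin=25):
    h=cv2.cvtColor(im,cv2.COLOR_RGB2HSV); m=cv2.inRange(h,np.array(lo),np.array(hi))
    cs,_=cv2.findContours(m,cv2.RETR_EXTERNAL,cv2.CHAIN_APPROX_NONE)
    return sorted([c for c in cs if cv2.contourArea(c)>amin],key=cv2.contourArea,reverse=True)
def show(name,im,box,k):
    x,y,w,h=box; cv2.imwrite(f"pics/{name}.png",cv2.resize(im[y:y+h,x:x+w],None,fx=k,fy=k,interpolation=cv2.INTER_CUBIC)[:,:,::-1])
E
python3 - <<'E'
from h import *
for n in("top","scene"):
    im=cv2.imread(f"pics/{n}0.png")[:,:,::-1].copy()
    for nm,lo,hi in[("yel",(24,120,90),(34,255,255)),("blue",(105,150,60),(122,255,255)),("red",(0,190,80),(4,255,255)),("mat",(85,25,120),(105,120,255)),("orange",(5,120,120),(18,255,255))]:
        print(n,nm,[(np.round(cv2.minAreaRect(c)[0]).tolist(),np.round(cv2.minAreaRect(c)[1]).tolist(),int(cv2.contourArea(c))) for c in blobs(im,lo,hi)][:9])
im=cv2.imread("pics/top0.png")[:,:,::-1]; show("crop_top",im,(150,70,200,150),4)
E
```

```text
top yel []
top blue [([64.0, 42.0], [109.0, 74.0], 2841), ([380.0, 80.0], [59.0, 77.0], 1711), ([126.0, 235.0], [33.0, 32.0], 963), ([501.0, 44.0], [31.0, 20.0], 547), ([393.0, 51.0], [11.0, 17.0], 103), ([330.0, 283.0], [10.0, 16.0], 76), ([184.0, 238.0], [17.0, 19.0], 52), ([296.0, 166.0], [6.0, 17.0], 44), ([211.0, 98.0], [7.0, 15.0], 26)]
top red []
top mat [([395.0, 230.0], [73.0, 125.0], 8818)]
top orange [([261.0, 153.0], [11.0, 11.0], 90)]
scene yel [([245.0, 212.0], [12.0, 17.0], 161)]
scene blue [([121.0, 339.0], [74.0, 104.0], 3695), ([477.0, 342.0], [99.0, 44.0], 2081), ([449.0, 84.0], [40.0, 53.0], 1430), ([365.0, 194.0], [35.0, 53.0], 1014), ([490.0, 30.0], [61.0, 42.0], 710), ([325.0, 249.0], [20.0, 25.0], 397), ([224.0, 216.0], [23.0, 19.0], 343), ([228.0, 265.0], [24.0, 37.0], 273), ([312.0, 146.0], [19.0, 15.0], 249)]
scene red [([294.0, 199.0], [22.0, 17.0], 292), ([291.0, 251.0], [17.0, 31.0], 161)]
scene mat [([120.0, 218.0], [73.0, 99.0], 5673)]
scene orange [([389.0, 281.0], [40.0, 48.0], 1462), ([327.0, 19.0], [27.0, 40.0], 760), ([380.0, 18.0], [33.0, 41.0], 732), ([419.0, 17.0], [14.0, 37.0], 349), ([251.0, 164.0], [17.0, 25.0], 317), ([351.0, 18.0], [11.0, 37.0], 199), ([119.0, 50.0], [6.0, 41.0], 158), ([294.0, 215.0], [12.0, 16.0], 121), ([227.0, 232.0], [12.0, 17.0], 119)]
```

View pics/crop_top.png

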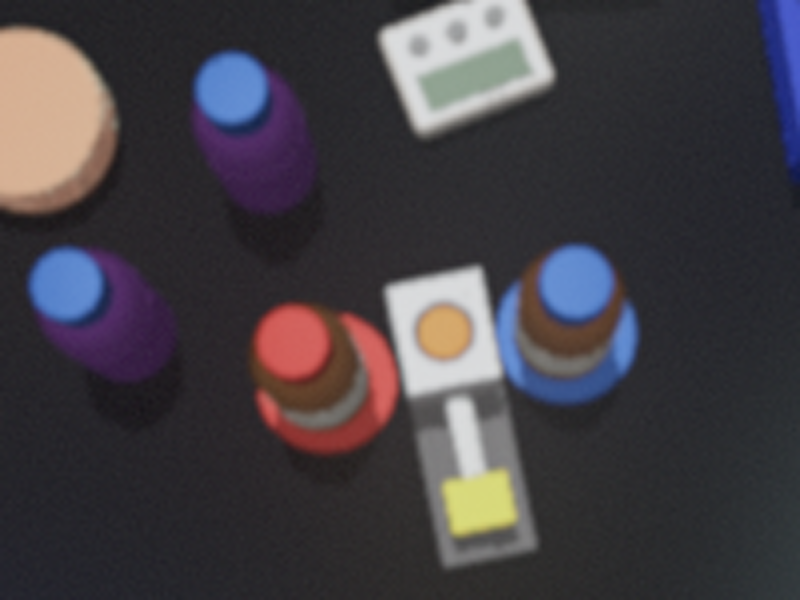

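The crop confirms it: amber bodies with a red cap at top px (222.5,155) and a blue cap at (293.5,140.5), each on its matching coaster. The purple look-alikes are clearly separate.

```bash
python3 - <<'E'
from h import *
im=cv2.imread("pics/top0.png")[:,:,::-1].copy()
cir=lambda c:cv2.minEnclosingCircle(c)
def near(lo,hi,p,amin=30):
    L=[c for c in blobs(im,lo,hi,amin) if np.hypot(*(np.array(cir(c)[0])-p))<14]
    return L[0] if L else None
def rep(nm,c,z):
    if c is None: print(nm,None);return
    m=cv2.moments(c);p=(m['m10']/m['m00'],m['m01']/m['m00']); w=onz("top",p,z); r=cir(c)
    q=onz("top",(p[0]+r[1],p[1]),z); print(nm,np.round(p,1),"world",np.round(w,1),"diam",round(2*np.linalg.norm(q-w),1),"eqdiam",round(2*np.sqrt(cv2.contourArea(c)/np.pi)/r[1]*np.linalg.norm(q-w),1))
print(im[155,222],im[140,293],im[196,270],im[262,255],im[170,300],im[175,232])
rep("redcap",near((0,120,150),(6,255,255),(222,155)),154)
rep("bluecap",near((100,120,150),(115,255,255),(293,140)),154)
rep("vial",near((5,80,120),(20,255,255),(261,153)),62)
rep("pad",near((25,80,120),(34,255,255),(270,196)),45)
rep("dishes",near((3,60,120),(20,255,255),(255,262)),60)
for nm,c,z in[("pad",near((25,80,120),(34,255,255),(270,196)),45),("block",near((0,0,150),(180,45,255),(263,154)),64),("mat",blobs(im,(85,25,120),(105,120,255))[0],2),("holder",near((105,150,60),(125,255,255),(127,235)),22)]:
    if c is None: print(nm,None);continue
    b=cv2.boxPoints(cv2.minAreaRect(c)); w=np.array([onz("top",p,z)[:2] for p in b])
    print(nm,np.round(b,0).tolist(),np.round(w,1).tolist(),"c",np.round(w.mean(0),1),"sides",np.round([np.linalg.norm(w[1]-w[0]),np.linalg.norm(w[2]-w[1])],1),"ang",[round(float(np.degrees(np.arctan2(*(w[i+1]-w[i])[::-1]))),1) for i in(0,1)])
print(np.round(onz("top",(326,280),154),0),np.round(onz("top",(186,238),154),0))
# coasters: extreme columns/rows
h=cv2.cvtColor(im,cv2.COLOR_RGB2HSV)
for nm,lo,hi,bx in[("cr",(0,120,60),(8,255,255),(205,140,48,50)),("cb",(100,120,60),(118,255,255),(270,130,45,45))]:
    x,y,w,hh=bx; m=cv2.inRange(h,np.array(lo),np.array(hi))[y:y+hh,x:x+w]; ys,xs=np.nonzero(m); k=cv2.convexHull(np.c_[xs+x,ys+y].astype(np.int32)); print(nm,cv2.boundingRect(k))
E
```

```text
[210  97  92] [101 142 209] [216 217 123] [213 178 151] [38 38 42] [111 108 103]
redcap [222.7 155.2] world [630.6  61.8 154. ] diam 33.4 eqdiam 31.9
bluecap [293.6 140.3] world [657.9 -69.6 154. ] diam 33.3 eqdiam 31.5
vial [260.6 152.7] world [649.   -6.6  62. ] diam 26.8 eqdiam 24.7
pad [269.5 195.6] world [561.8 -24.6  45. ] diam 41.4 eqdiam 33.4
dishes [255.  263.1] world [424.6   5.2  60. ] diam 62.1 eqdiam 58.6
pad [[260.0, 190.0], [276.0, 187.0], [279.0, 201.0], [263.0, 204.0]] [[573.9, -4.3], [580.6, -38.2], [551.0, -44.0], [544.3, -10.2]] c [562.4 -24.2] sides [34.6 30.1] ang [-78.8, -168.9]
block [[246.0, 141.0], [270.0, 136.0], [276.0, 164.0], [252.0, 169.0]] [[672.7, 24.3], [683.2, -25.4], [625.8, -37.4], [615.3, 12.0]] c [649.3  -6.6] sides [50.8 58.6] ang [-78.1, -168.2]
mat [[355.0, 290.0], [363.0, 165.0], [436.0, 170.0], [428.0, 295.0]] [[363.6, -204.1], [629.5, -226.0], [618.6, -382.5], [354.4, -357.5]] c [ 491.5 -292.5] sides [266.8 156.9] ang [-4.7, -94.0]
holder [[107.0, 247.0], [113.0, 216.0], [145.0, 222.0], [139.0, 254.0]] [[453.9, 321.0], [520.5, 309.3], [506.8, 240.2], [440.6, 252.3]] c [480.4 280.7] sides [67.6 70.4] ang [-10.0, -101.2]
[ 403. -126.  154.] [478. 128. 154.]
cr (213, 145, 37, 39)
cb (274, 131, 36, 40)
```

```bash
cat >> h.py <<'E'
def ori(deg):
    p=np.radians(deg); X=[-np.cos(p),-np.sin(p),0];Y=[-np.sin(p),np.cos(p),0]
    return R.from_matrix(np.c_[X,Y,[0,0,-1]]).as_quat()
def wlook(lo,hi,z,exp,name=None,amin=60):
    "wrist picture: centre of the blob of that colour nearest the expected world point at height z"
    bot.pause(.3); s=bot.read_state(); im=bot.camera("wrist"); p=np.array(proj("wrist",[*exp[:2],z],s))
    L=[]
    for c in blobs(im,lo,hi,amin):
        (x,y),r=cv2.minEnclosingCircle(c); w=onz("wrist",(x,y),z,s); e=onz("wrist",(x+r,y),z,s); L.append((np.hypot(x-p[0],y-p[1]),np.round(w,1),round(2*np.linalg.norm(e-w),1)))
    if name: cv2.imwrite(f"pics/{name}.png",im[:,:,::-1])
    L.sort(key=lambda a:a[0]); print("look exp px",p.round(),"found",L[:2]); return L[0][1] if L else None
def st(m=""):
    s=bot.read_state(); print(m,"t",round(s['t'],1),"tcp",np.round(s['tcp_pos'],1),"F",np.round(s['contact_force'],1),"w",round(s['width'],1),"ff",np.round(s['finger_force'],1)); return s
E
python3 - <<'E'
from h import *
for p,a in [((657,-70,240),11.5),((631,62,122),11.5),((551,-297,240),0),((441,-288,124),0),((480,281,33),11.5),((562,-24,19),11.5)]:
    q=bot.solve_ik(p,ori(a)); print(p,None if q is None else np.round(q,2))
bot.move_gripper(66,25)
bot.move_ptp([657,-70,240],ori(11.5)); st()
wlook((100,100,90),(118,255,255),154,(657,-70),"w_blue")
wlook((0,100,90),(6,255,255),154,(631,62))
E
```

```text
(657, -70, 240) [ 0.19  0.33 -0.    0.   -1.24 -1.56]
(631, 62, 122) [ 0.41  0.37 -0.22  0.   -0.98 -1.78]
(551, -297, 240) [-0.18  0.27 -0.08  0.   -1.22 -1.39]
(441, -288, 124) [-0.21  0.21 -0.45  0.   -0.91 -1.36]
(480, 281, 33) [ 0.88  0.37 -0.48 -0.   -0.72 -2.25]
(562, -24, 19) [ 0.31  0.4  -0.48  0.   -0.69 -1.68]
 t 3.3 tcp [656.9 -70.9 240. ] F [ 0.1  0.4 -0.1] w 66.2 ff 0.0
look exp px [257. 193.] found [(np.float64(4.608335764717506), array([654.5, -72.6, 154. ]), np.float64(36.7)), (np.float64(34.91989597002836), array([631.5, -77.7, 154. ]), np.float64(47.3))]
look exp px [435. 194.] found [(np.float64(10.528385387097202), array([629.8,  53.8, 154. ]), np.float64(41.1)), (np.float64(77.13398098937023), array([615.6,   3.6, 154. ]), np.float64(48.3))]
```

View pics/w_blue.png

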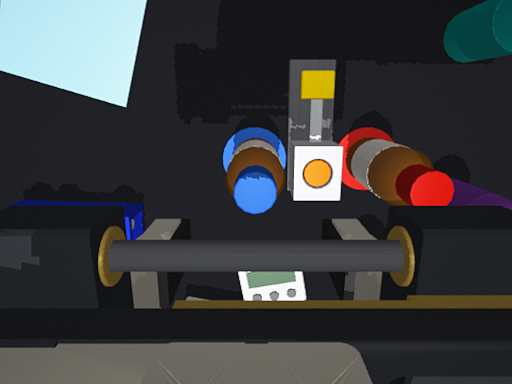

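The wrist view shows the blue cap at (255,190) on the amber bottle, 4 px from where I predicted. The station pad (318,84) and pocket (318,173) are also visible. The two views agree within about 4 mm, so I'll grasp.

```bash
cat >> h.py <<'E'
def pick(x,y,z,a,up,v=100,F=25):
    bot.line_to([x,y,z],v,ori(a)); st("down"); bot.move_gripper(10,F); s=st("grip"); bot.line_to([x,y,up],150); st("lift"); return s
def place(x,y,z,a,up,w=66,v=120):
    bot.line_to([x,y,up],250,ori(a)); bot.line_to([x,y,z+12],v); bot.line_to([x,y,z],30); st("set"); bot.move_gripper(w); bot.pause(.2); st("rel"); bot.line_to([x,y,up],200)
E
python3 - <<'E'
from h import *
s=pick(656.5,-71,127,11.5,232)
if s['width']>28:
    place(551,-297,125.5,0,232)
    im=bot.camera("wrist"); cv2.imwrite("pics/w_mat1.png",im[:,:,::-1])
E
```

```text
down t 5.3 tcp [657.  -71.  127.8] F [-0.1  1.  -0.1] w 66.2 ff 0.0
grip t 5.9 tcp [656.5 -71.1 127.1] F [-0.  -0.7  0.9] w 33.3 ff 25.0
lift t 6.8 tcp [655.7 -70.9 230.6] F [-0.8  0.6 -3.7] w 33.9 ff 25.0
set t 9.4 tcp [ 550.9 -297.   125.3] F [-0.3  0.2 -2.6] w 33.4 ff 25.0
rel t 10.3 tcp [ 551.  -297.   125.5] F [-0.1  0.1 -0.4] w 66.2 ff 0.0
```

View pics/w_mat1.png

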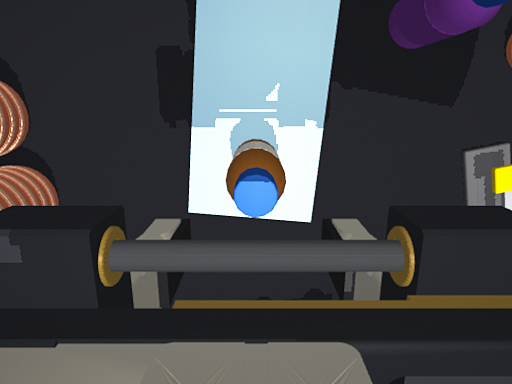

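The blue bottle stands upright on the mat with its cap at (256,192), well inside the edges. Next is red.

```bash
python3 - <<'E'
from h import *
bot.move_ptp([629,60,245],ori(11.5))
w=wlook((0,150,150),(6,255,255),154,(629,60))
x,y=(np.array(w[:2])+[630.6,61.8])/2 if w is not None and np.hypot(w[0]-629,w[1]-60)<10 else (629,60)
print(x,y)
s=pick(x,y,127,11.5,235)
if s['width']>28:
    place(441,-288,125.5,0,235)
    bot.move_ptp([570,-24,260],ori(11.5)); bot.move_gripper(0,10)
    bot.pause(.3); s=st(); im=bot.camera("wrist"); cv2.imwrite("pics/w_st.png",im[:,:,::-1])
    cv2.imwrite("pics/top1.png",bot.camera("top")[:,:,::-1])
    for nm,lo,hi,z in[("pad",(24,120,120),(34,255,255),45),("vial",(8,150,120),(20,255,255),62),("cr",(0,150,100),(6,255,255),4),("cb",(100,120,90),(118,255,255),4)]:
        for c in blobs(im,lo,hi,150)[:4]:
            p,(a,b),_=cv2.fitEllipse(c); print(nm,np.round(p),round(a),round(b),onz("wrist",p,z,s).round(1),"d",round(b*np.linalg.norm(onz("wrist",(p[0]+1,p[1]),z,s)-onz("wrist",p,z,s)),1))
E
```

```text
look exp px [258. 191.] found [(np.float64(2.8084214569081856), array([627. ,  58.9, 154. ]), np.float64(36.5)), (np.float64(34.49242881377042), array([603.4,  52.2, 154. ]), np.float64(47.0))]
628.8 60.349999999999994
down t 14.1 tcp [629.2  60.5 127.7] F [ 0.8 -0.  -0.5] w 66.2 ff 0.0
grip t 14.8 tcp [628.9  60.3 127.1] F [ 0.3 -0.3  0.1] w 33.4 ff 25.0
lift t 15.6 tcp [628.1  60.3 233.7] F [-0.6 -0.1 -2.3] w 33.5 ff 25.0
set t 18.9 tcp [ 440.9 -288.   125.4] F [ 0.2  0.8 -2.6] w 33.5 ff 25.0
rel t 19.8 tcp [ 441.  -288.   125.5] F [ 0.4 -0.5  0. ] w 65.8 ff 0.0
 t 23.1 tcp [570. -24. 260.] F [-0.5  0.1 -0. ] w 0.3 ff 0.0
pad [256. 155.] 27 35 [561.9 -27.   45. ] d 38.9
cr [308. 197.] 20 58 [607.5  51.3   4. ] d 74.3
cb [470. 110.] 39 56 [462.3 217.1   4. ] d 67.4
cb [ 49. 285.] 31 98 [ 801.5 -269.7    4. ] d 135.9
cb [205. 197.] 20 58 [633.7 -78.2   4. ] d 74.8
cb [501. 141.] 29 50 [489.9 267.4   4. ] d 61.7
```

View pics/w_st.png

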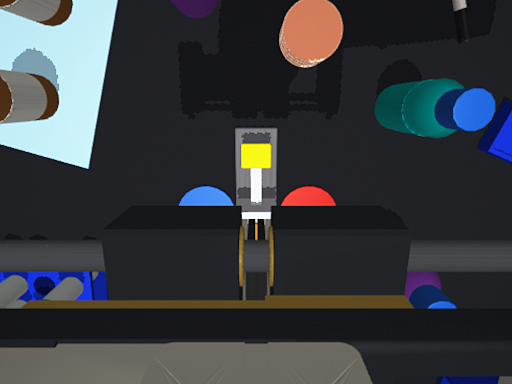

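View pics/top1.png

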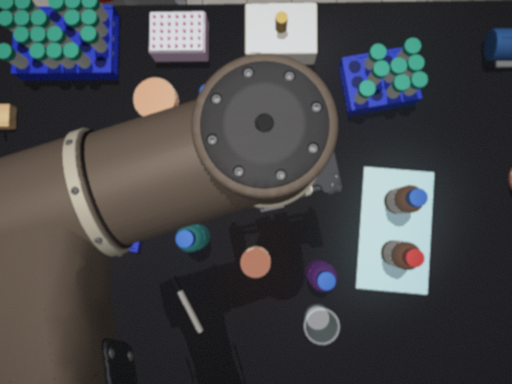

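Both bottles stand upright on the mat, with caps at (417,197) and (415,257) in the top view. The pad is at (256,155) in the wrist view, which gives (562,-26) and agrees with the top view. I'll press it now.

```bash
python3 - <<'E'
from h import *
bot.move_ptp([561,-25.5,80],ori(11.5)); bot.line_to([561,-25.5,50],60)
for z in(44,38,32,26,22,20,19,18):
    bot.line_to([561+(45-z)*.15,-25.5+(45-z)*.03,z],30); s=st(z)
    if abs(s['contact_force'][2])>25: break
bot.line_to([565,-25,90],120)
bot.move_gripper(60,20)
c=np.array([649,-7]); d=np.array([np.cos(.2),np.sin(.2)])
bot.move_ptp([*(c-d*10),190],ori(11.5))
bot.pause(.3); s=st(); im=bot.camera("wrist"); cv2.imwrite("pics/w_vial.png",im[:,:,::-1])
for nm,lo,hi,z in[("pad",(24,120,120),(34,255,255),19),("vial",(8,120,120),(20,255,255),89),("cr",(0,150,100),(6,255,255),4),("cb",(100,120,90),(118,255,255),4)]:
    for k in blobs(im,lo,hi,150)[:2]:
        p,(a,b),_=cv2.fitEllipse(k); print(nm,np.round(p),round(a),round(b),onz("wrist",p,z,s).round(1),"d",round(b*np.linalg.norm(onz("wrist",(p[0]+1,p[1]),z,s)-onz("wrist",p,z,s)),1))
E
```

```text
44 t 25.0 tcp [561.3 -25.4  44. ] F [-0.4 -1.   0.2] w 0.1 ff 0.3
38 t 25.3 tcp [561.6 -25.4  37.9] F [-1.4  0.3  1.2] w 0.5 ff 0.9
32 t 25.7 tcp [562.5 -25.2  31.9] F [-2.3 -0.2  2.4] w 0.7 ff 1.2
26 t 26.0 tcp [563.9 -24.9  26. ] F [-0.8 -0.4  2.4] w 0.5 ff 1.2
22 t 26.3 tcp [565.  -24.7  22.3] F [0.  0.6 3.2] w 0.4 ff 1.5
20 t 26.6 tcp [565.5 -24.6  21.1] F [-3.9 -0.1 12.4] w 0.8 ff 6.2
19 t 26.8 tcp [565.7 -24.7  20.8] F [-5.2 -0.1 18.9] w 0.4 ff 9.7
18 t 27.1 tcp [565.8 -24.7  20.5] F [-8.6  0.8 27.1] w 0.6 ff 13.6
 t 29.8 tcp [638.5  -9.2 189.3] F [ 0.4 -0.8  0.7] w 60.0 ff 0.0
pad [255.  97.] 32 41 [568.7 -25.3  19. ] d 39.0
cr [319. 172.] 69 72 [629.2  55.9   4. ] d 75.8
cb [193. 172.] 69 72 [655.6 -74.2   4. ] d 75.6
```

View pics/w_vial.png

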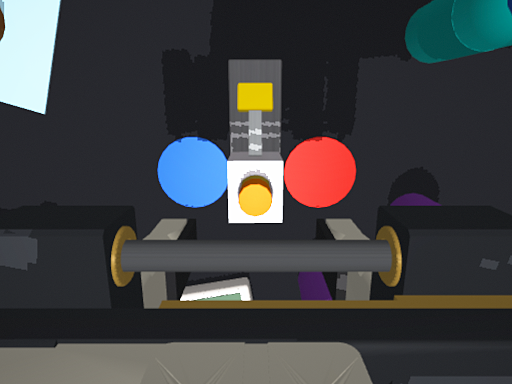

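The lever reached its end stop at about 27 N, and the vial is up with its orange top at (255,199). Both coasters, (193,172) and (319,172), are clear.

```bash
python3 - <<'E'
from h import *
s=bot.read_state(); v=onz("wrist",(255,199),89,s); v2=onz("wrist",(255,188),64,s);print(v.round(1))
x,y=(v[0]+649)/2,(v[1]-6.6)/2; print(x,y)
bot.line_to([x,y,120],120); bot.line_to([x,y,68],60); st("down")
bot.move_gripper(10,15); st("grip"); bot.line_to([x,y,150],80); s=st("lift")
bot.line_to([x,y,190],150)
if s['width']>20:
    bot.move_ptp([480,281,190],ori(11.5)); bot.pause(.3); s=st(); im=bot.camera("wrist"); cv2.imwrite("pics/w_hold.png",im[:,:,::-1])
    im=bot.camera("top"); cv2.imwrite("pics/top2.png",im[:,:,::-1])
E
```

```text
[647.7  -8.8  89. ]
648.3685069513042 -7.67814244543565
down t 31.6 tcp [648.7  -7.6  68.4] F [-0.6  1.   0.1] w 60.4 ff 0.0
grip t 32.2 tcp [648.4  -7.7  68.1] F [0.1 0.1 1.7] w 27.2 ff 15.0
lift t 33.4 tcp [647.9  -7.7 149.3] F [ 0.5 -0.  -0.7] w 27.1 ff 15.0
 t 35.4 tcp [480.5 280.4 189.9] F [0.1 1.3 0.6] w 27.2 ff 15.0
```

View pics/w_hold.png

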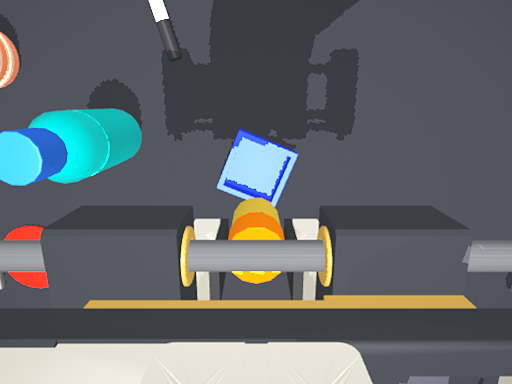

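View pics/top2.png

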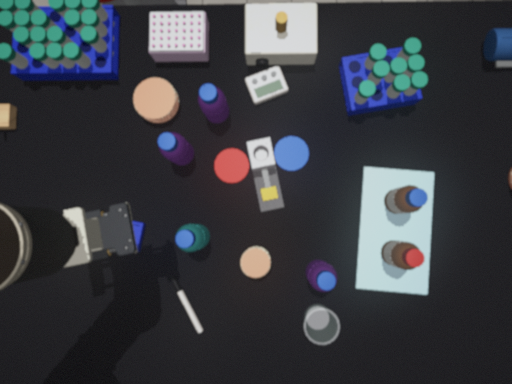

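The vial is held straight below the fingers. The holder shows rim corners at (240,130), (298,152), (217,188) and (277,207) in the wrist view, so its centre is about (258,169). The top view shows both coasters unobstructed at (232,165) and (292,153).

```bash
python3 - <<'E'
from h import *
s=bot.read_state()
C=[(240,130),(298,152),(277,207),(217,188)]
w=np.array([onz("wrist",p,22,s)[:2] for p in C]); print(w.round(1).tolist(),w.mean(0).round(1),[round(np.linalg.norm(w[i]-w[i-1]),1) for i in range(4)])
im=cv2.imread("pics/top2.png")[:,:,::-1].copy()
for nm,lo,hi,q in[("cr",(0,120,90),(8,255,255),(232,165)),("cb",(100,120,60),(118,255,255),(292,153))]:
    for k in blobs(im,lo,hi,200):
        p,(a,b),_=cv2.fitEllipse(k)
        if np.hypot(p[0]-q[0],p[1]-q[1])<8: print(nm,np.round(p,1),round(a,1),round(b,1),onz("top",p,4).round(1))
im=cv2.imread("pics/top0.png")[:,:,::-1].copy()
# holder base outline at z=0 from the two outer edges facing away / top view
h=[c for c in blobs(im,(105,150,60),(125,255,255)) if np.hypot(cv2.minEnclosingCircle(c)[0][0]-127,cv2.minEnclosingCircle(c)[0][1]-235)<14][0]
print("holder top view centre z11",onz("top",cv2.minAreaRect(h)[0],11).round(1))
E
```

```text
[[443.8, 256.7], [453.4, 316.4], [512.7, 308.3], [505.1, 244.8]] [478.7 281.6] [np.float64(62.5), np.float64(60.4), np.float64(59.8), np.float64(63.9)]
cr [231.2 165.2] 34.8 35.2 [630.8  59.    4. ]
cb [291.4 152.8] 34.9 35.7 [657.5 -72.3   4. ]
holder top view centre z11 [480.1 284.2  11. ]
```

```bash
python3 - <<'E'
from h import *
x,y=479,282.5
bot.line_to([x,y,190],60); bot.line_to([x,y,50],80); bot.line_to([x,y,34.5],25); st("set")
bot.move_gripper(50); bot.pause(.3); st("rel"); bot.line_to([x,y,100],80); bot.line_to([x-15,y,200],150)
bot.pause(.3); cv2.imwrite("pics/w_hold2.png",bot.camera("wrist")[:,:,::-1]); st()
E
```

```text
set t 38.4 tcp [479.  282.5  34.4] F [-0.4 -0.4 -0.6] w 27.5 ff 15.0
rel t 39.3 tcp [479.  282.5  34.5] F [ 0.1  0.1 -1. ] w 50.1 ff 0.0
 t 41.5 tcp [463.9 282.3 199.4] F [0.3 0.6 0.1] w 50.3 ff 0.0
```

View pics/w_hold2.png

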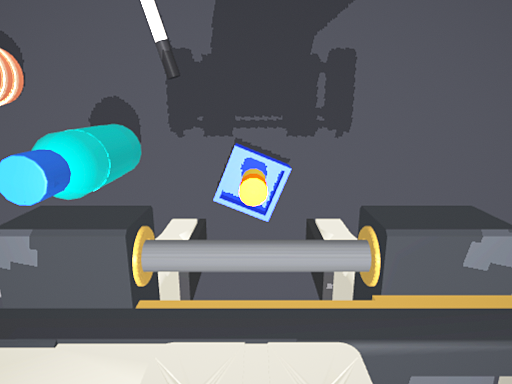

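The vial stands upright in the middle of the holder at (253,185). Now I'll put the bottles back.

```bash
python3 - <<'E'
from h import *
bot.move_gripper(66,25)
bot.move_ptp([441,-288,240],ori(0))
w=wlook((0,150,120),(6,255,255),152,(441,-288))
s=pick(441,-288,125.5,0,240)
assert s['width']>28
place(630,57.5,127.3,11.5,240)
bot.move_ptp([551,-297,240],ori(0))
w=wlook((100,120,90),(118,255,255),152,(551,-297))
s=pick(551,-297,125.5,0,240)
assert s['width']>28
place(656.5,-73.2,127.3,11.5,240)
bot.move_ptp([440,-250,300],ori(0)); bot.pause(.3); st()
for n in("top","scene"): cv2.imwrite(f"pics/{n}3.png",bot.camera(n)[:,:,::-1])
im=cv2.imread("pics/top3.png")[:,:,::-1].copy()
for lo,hi,q in[((0,120,150),(6,255,255),(222.7,155)),((100,120,150),(115,255,255),(293.6,140))]:
    for k in blobs(im,lo,hi,60):
        m=cv2.moments(k);p=(m['m10']/m['m00'],m['m01']/m['m00'])
        if np.hypot(p[0]-q[0],p[1]-q[1])<12: print(np.round(p,1),onz("top",p,154).round(1),cv2.contourArea(k))
E
```

```text
look exp px [256. 192.] found [(np.float64(1.2346215103015714), array([ 441.5, -288.8,  152. ]), np.float64(33.1))]
down t 45.7 tcp [ 441.4 -288.2  126.1] F [-0.3  0.2  0.9] w 66.1 ff 0.0
grip t 46.3 tcp [ 441.  -288.   125.6] F [-0.9  0.1  0.3] w 33.5 ff 25.0
lift t 47.3 tcp [ 440.4 -287.7  238.9] F [ 0.5  0.6 -2.6] w 33.4 ff 25.0
set t 50.5 tcp [630.1  57.5 127.6] F [-1.   0.2  2. ] w 33.4 ff 25.0
rel t 51.5 tcp [630.   57.5 127.3] F [-0.3 -0.4 -0.2] w 65.8 ff 0.0
look exp px [256. 191.] found [(np.float64(3.109944153499943), array([ 548.6, -297.6,  152. ]), np.float64(35.9))]
down t 55.2 tcp [ 551.5 -297.2  126.2] F [-0.   0.5 -0.1] w 66.0 ff 0.0
grip t 55.8 tcp [ 551.1 -297.   125.6] F [ 0.3 -0.6  1.1] w 33.5 ff 25.0
lift t 56.8 tcp [ 550.3 -296.6  238.6] F [ 0.1 -0.3 -3.4] w 33.4 ff 25.0
set t 59.4 tcp [656.6 -73.2 127.6] F [-1.1  1.   0.7] w 33.6 ff 25.0
rel t 60.4 tcp [656.5 -73.2 127.3] F [ 0.3  1.  -0.3] w 66.0 ff 0.0
 t 62.5 tcp [ 440.6 -249.6  299.5] F [ 0.   0.2 -0.4] w 65.8 ff 0.0
[224.2 154.7] [631.6  58.9 154. ] 232.5
[294.6 140.5] [657.4 -71.5 154. ] 228.0
```

View pics/top3.png

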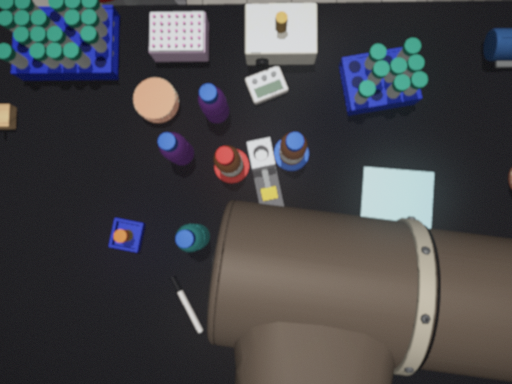

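View pics/scene3.png

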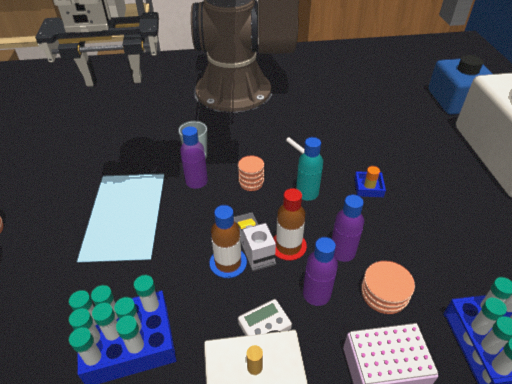

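In the top view the caps are at (631.6,58.9) and (657.4,-71.5), within about 1 mm of the coaster middles seen by the same camera. The vial is upright in the holder at (122,236), the lever is down, and in the scene view the dishes are unmoved at (251,173).

```bash
python3 -c "
from plant import bot
print(bot.close_job())"
```

```text
the job is handed in; nothing more can be done
None
```

The job is handed in (verdict not reported back): the final pictures show the vial upright in the blue holder, both bottles released on their own coasters within about 1 mm of the middle, and the dishes unmoved; the robot's clock read about 62 s of the 118 s allowed.

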